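# Free the eccentric cam and close the welding jig's slide

### The job

On the welding jig, first push the cam's upright blade round until the cam is at its low point (blade pointing straight along the slide's forward direction, towards the brass stud), leaving the slide back where it is; then push the slide fully forward by its upright tab, so that its nose brings the short square tube up against the end stop. It is all done by pushing with the fingertips, nothing needs gripping: the tube must not be lifted, nor touched by the fingers, and the loose things around the jig are to be left where they stand.

Things in the scene. Friction and masses are not known exactly. Their poses are not given: they have to be found in the camera images.
- jig: Fixed welding jig: grey steel base plate 270 (x) x 250 (y) x 12 mm, its place and yaw vary. Origin: centre of its underside, on the bench; x = the slide's forward direction (roughly away from the robot), y left, z up. Coordinates below are mm in this jig frame, heights above the bench.
- end_stop (a point): Centre of the dark steel end stop's face, at jig (96, -45), height 34; the face looks to jig -x, is 64 mm wide, and reaches from height 12 to 56.
- stud (a point): Top of a brass stud (15 mm across, 6 mm high) on the plate at jig (119, 65): the blade points to it at the low point.
- cam (a joint): Cam angle, rad, counter-clockwise from above positive, limits -0.9 to 2.75. 0 = low point: blade along jig +x, to the stud. Starts at 1.3 to 2.5 (blade to the left or left and back), so it is pushed clockwise. No stop or detent at 0; stiff (0.6 N m: 9 N at 65 mm out), stays where left. The slide comes fully home only with the cam within 0.4 of 0; pushing the slide does not turn the cam.
- cam_axis (a point): Point on the cam's fixed vertical axis, jig (20, 65), height 53. The cam is a steel disc of radius 34 mm, height 14 to 29, its centre 20 mm off the axis on the blade's side; the slide's cross arm runs up against it. A dark hub, 22 mm across, top at 73, stands on the axis.
- blade_end (a point): Middle of the blade's outer end, 90 mm from the cam axis, height 53. The blade (the cam's lever) is a bright upright steel plate on top of the cam, 8 mm thick, running radially from the axis to 90 mm out, lower edge at height 35, upper edge at 71.
- slide (a joint): Travel of the aluminium slide along jig +x, m: -0.015 = hard back, 0.040 = fully home (hard limit). Starts at -0.012 to 0.003; friction 3.5 N, no spring, stays where left. Centred on y = -45. At s mm: nose front face (52 wide, top at 46) at x = 15 + s; cross arm (y -19 to 91, top at 28) with front face at x = -36 + s.
- push_tab (a point): Middle of the rear face of the slide's push tab, jig (-90 + slide travel, -45), height 60. The tab is an upright aluminium plate 52 mm wide (y), 8 mm thick (x), height 27 to 77, at the slide's rear end; push it along jig +x. Low guide rails, top at 26, run beside the slide back to x = -130.
- tube_mid (a point): Centre of the loose square steel tube, 40 (x) x 50 (y) x 40 (z) mm, 0.18 kg, lying on the base plate between nose and end stop, open ends to the sides, within 0.12 rad of the jig's axes at first; centre at height 32. The nose pushes it to the stop; with the slide home 1 mm of play is left.
- red_tub: Bystander: red lidded tub, diameter 80, height 95 mm, standing on the bench near the jig. Origin: centre of its underside.
- tin: Bystander: dark open tin, diameter 76, height 90 mm. Origin: centre of its underside.
- bar_end: Bystander: steel round bar end standing upright, diameter 30, height 60 mm. Origin: centre of its underside.
- angle_iron: Bystander: piece of angle iron 50 x 60 mm, 50 mm high, 5 mm thick. Origin: centre of its underside.
There are look-alikes about, which are no part of the job. Leave any brown, green or red look-alike of the part that bears tube_mid alone.

How it is judged:
On the way, in this order (a step that is already met when the one before it is completed fails the run):
1. the cam stands at its low point (within 0.35 rad) while the slide is still back (not moved more than 8 mm from its start) (value of joint cam between -0.35 and 0.35 rad and distance of push_tab from where it was at the start of the episode below 0.008 m), for 0.2 s.
2. the slide is fully home (within 3 mm) (value of joint slide above 0.037 m), for 0.2 s.
At the end, for the whole second after the job is handed in: The slide is within 3 mm of fully home, the cam within 0.45 rad of its low point, and the tube lies flat and still on the plate between nose and end stop, within about 5 mm of the stop and within 17 mm of the slide's centre line (value of joint slide above 0.037 m and value of joint cam between -0.45 and 0.45 rad and x of tube_mid in the frame of jig between 0.07 and 0.079 m and y of tube_mid in the frame of jig between -0.062 and -0.028 m and height (world z) of tube_mid below 0.036 m and angle between tube_mid's own z axis and vertical below 0.1 rad and linear speed of tube below 0.02 m/s); the robot touches nothing.
It fails at once if the tube is lifted or tipped (height (world z) of tube_mid above 0.042 m or angle between tube_mid's own z axis and vertical above 0.3 rad).
It fails at once if the fingers touch the tube (contact force between the fingers and tube above 1 N).
It fails at once if a bystander is moved more than 20 mm (distance of any of red_tub, tin, bar_end, angle_iron from where it was at the start of the episode above 0.02 m).
It also fails if it takes over 61 s, if anything falls off the work surface, if the arm or the gripper's body presses on something with over 40 N, if the wrist force passes 120 N, or if a joint passes its speed limit or range.

### The arm

A 7-joint arm with a two-finger parallel gripper is mounted at the origin on the work surface. World frame = base frame: x ahead of the robot, y to its left, z up, the work surface at z = 0. Lengths are in m, angles in rad, forces in N, time in s.
With the tool pointing down it reaches from about 0.425 to 0.875 m from the base axis. Payload 8.4 kg.
Tool frame: the origin (TCP) lies midway between the tips of the shut fingers; the grasp point (between the pads) lies 19 mm behind it (robot.grasp_offset is the distance from the TCP to the grasp point, in m); z points along the fingers, y is the direction in which the jaws open and shut (so a half turn about z gives the same grasp; the last joint's range is limited). The gripper opens to 85 mm and grips with 20 to 120 N. Pads are 22 mm wide; open, the fingers measure 114 mm over their backs; the gripper's body (76 mm by 85 mm) begins 54 mm behind the grasp point. The pads swing forward as they close: fully open they stand 13 mm farther back than shut.
Start: joints at [-1.348, 0.333, 0.04, 1.465, -0.013, 1.343, -0.059], TCP at [0.206, 0.617, 0.231] pointing down, gripper open.
Joint ranges: [-2.58, 2.58], [-0.38, 2.09], [-1.3, 1.39], [0.25, 2.4], [-1.5, 4.64], [0.08, 2.09], [-2.65, 2.65]. Speed limits (rad/s): [2.22, 2.22, 2.79, 2.79, 3.14, 3.14, 3.14].

### API

Orientations are given as [roll, pitch, yaw] about the fixed x, y, z axes, in that order (R = Rz(yaw) Ry(pitch) Rx(roll)).
In Python, from cell import robot, viewer gives the robot as it stands.
- The arm moves only by the tool carry_out, never from a script. Its arguments are lists of equal length, an entry for each row: "slide": the shift along the tool's x, y, z in cm, a list of three; "yaw": the turn about the tool's z in rad; "grip": the closure, from -1 (fully open) to 1 (shut). In form: {"slide": [[dx, dy, dz], ...], "yaw": [yaw, ...], "grip": [grip, ...]}. A call has exactly 5 rows; each row is the pose to reach, as a shift and turn from the pose commanded when the call began, along the tool's axes at that moment; what a row does not reach only later rows make up. A row lasts 1/12 s, in which the tool goes at most 41.7 mm and 7.16 degrees, less where a joint would pass 70% of its speed; a pose out of reach is approached as far as the arm can. A call with a gripper value outside its range is refused whole. The fingers move at their own pace and stop on an object; the grip force is fixed at half the most. Time passes only in rows, so rows that repeat a pose let the fingers close, or fill a call up. It gives the time, the measured TCP pose, the force and the opening at its end, in the units of the state.
- robot.get_obs(): the state, without advancing time (a new reading comes with each control period).
- viewer.grab_frame(name): name is "scene" or "top"; returns a dict with "img" (420x560x3 uint8, blue, green, red), "range_z" (420x560 float32, m along the optical axis (not along the pixel's ray), 0 where there is no reading), "intrinsics" (3x3 intrinsics, pixels), "view" (4x4, takes a point from world to camera coordinates). Camera axes: x right, y down, z forward; pixel columns grow to the right and rows downward; lengths in m; the calibration is good to about 2 mm. A picture is of the moment at which its call begins.
- robot.hand_in(): hands the job in, once; it reports no verdict.
The state is a dict: "clock": time; "joint_positions": joint angles; "dq": joint speeds; "effort": joint torques, N m; "tool_pos": TCP position; "eef_rot": TCP orientation; "wrist_force": force on the tool from outside, world axes, zero at the start; "ft_torque": the same for the moment, N m; "finger_gap": finger opening in m.
Only numpy, scipy, OpenCV 4.12 (cv2) and the standard library are available. Lean on these libraries where they do the work, as an engineer would, in place of code of your own. Each camera call takes 0.05 s, during which the arm holds its last target.

## Working session

There is one attempt and no reset: what is moved stays moved. The work goes in short steps, Python scripts to look and compute and a tool call to move; the robot and the scene stay as the last step left them, time stands still between calls to the robot, and variables do not carry over. Pictures are saved under pics/ and viewed, and the job is handed in when it is done.

Besides the shell and the picture viewer there is one more tool, called after ">>>" as name(argument=value, ...) on one line, values as JSON. carry_out: Moves the arm, as the interface text tells. Its arguments: {"type":"object","properties":{"slide":{"type":"array","items":{"type":"array","items":{"type":"number"}}},"yaw":{"type":"array","items":{"type":"number"}},"grip":{"type":"array","items":{"type":"number"}}},"required":["slide","yaw","grip"]}

```bash
ls; mkdir -p pics; python3 - <<'E'
from cell import robot, viewer
import cv2,numpy as np
print(robot.get_obs())
for n in("scene","top"):
    f=viewer.grab_frame(n); cv2.imwrite(f"pics/{n}0.png",f["img"]); np.savez(f"{n}0.npz",**f); print(n,f["intrinsics"],f["view"])
E
```

```text
pics
{'clock': 0.0, 'joint_positions': array([-1.34818408,  0.33394052,  0.03982798,  1.46632222, -0.0133754 ,
        1.34330574, -0.05849396]), 'dq': array([ 0.00094764, -0.00246487, -0.00060272, -0.00171998, -0.00035146,
       -0.00161893, -0.00017415]), 'effort': array([-7.39575098e-04, -6.58580375e+01,  1.36468023e+00, -4.05543065e+01,
        1.67432061e-02,  1.28786484e-02,  1.99341940e-05]), 'tool_pos': array([0.20544359, 0.61616894, 0.23037657]), 'eef_rot': array([-3.13988671e+00,  1.25631406e-04,  2.81981754e+00]), 'wrist_force': array([-0.73469418,  0.34782898,  0.52920342]), 'ft_torque': array([0.0266635 , 0.05819732, 0.00379973]), 'finger_gap': 0.08585535598990889}
scene [[390.93573273   0.         280.49270025]
 [  0.         390.93573273 210.42954034]
 [  0.           0.           1.        ]] [[-0.59860207  0.80087375  0.01663758  0.34018096]
 [ 0.67732629  0.5171287  -0.52326571 -0.41170585]
 [-0.42767354 -0.30195886 -0.85200715  1.21344524]
 [ 0.          0.          0.          1.        ]]
top [[469.9959746    0.         274.07259246]
 [  0.         469.9959746  207.14511143]
 [  0.           0.           1.        ]] [[ 0.02333235 -0.99953674  0.01954222  0.02038765]
 [-0.99407069 -0.02527246 -0.10575809  0.61180028]
 [ 0.10620298 -0.01695877 -0.99419984  1.18103725]
 [ 0.          0.          0.          1.        ]]
```

View pics/top0.png

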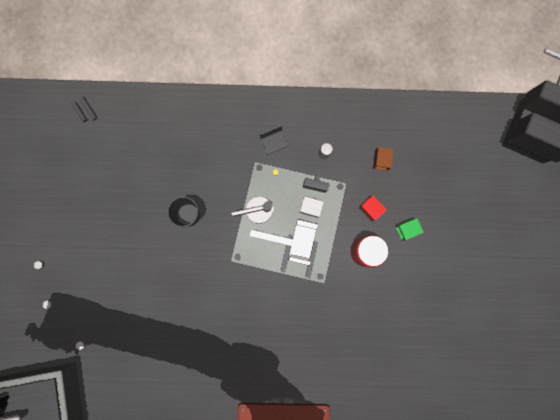

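View pics/scene0.png

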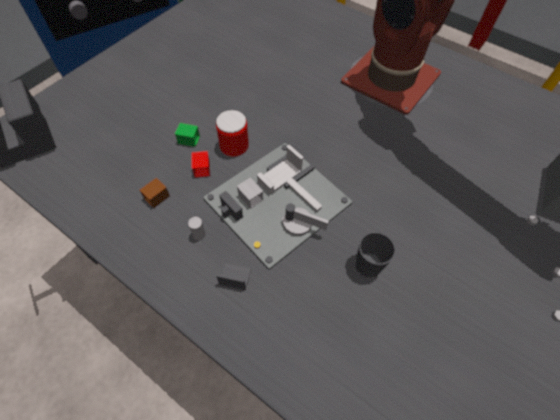

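```bash
cat > h.py <<'E'
import numpy as np,cv2
def load(n): return dict(np.load(n))
def pix2w(f,u,v,h):
    K,V=f["intrinsics"],f["view"];R,t=V[:3,:3],V[:3,3]
    d=R.T@np.linalg.solve(K,[u,v,1.]);c=-R.T@t
    return c+d*(h-c[2])/d[2]
def w2pix(f,p):
    K,V=f["intrinsics"],f["view"];q=K@(V[:3,:3]@np.asarray(p)+V[:3,3]);return q[:2]/q[2]
def crop(f,u0,v0,w,h,s,name):
    c=f["img"][v0:v0+h,u0:u0+w]; cv2.imwrite(name,cv2.resize(c,None,fx=s,fy=s,interpolation=cv2.INTER_CUBIC))
E
python3 -c "
from h import *
f=load('top0.npz');crop(f,225,155,130,135,4.4,'pics/c1.png')
g=load('scene0.npz');crop(g,195,135,165,135,4.4,'pics/c2.png')"
```

```text
(no output)
```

View pics/c1.png

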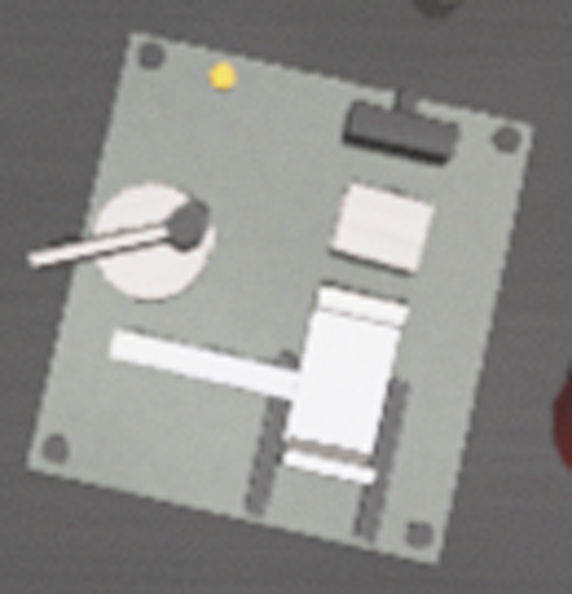

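View pics/c2.png

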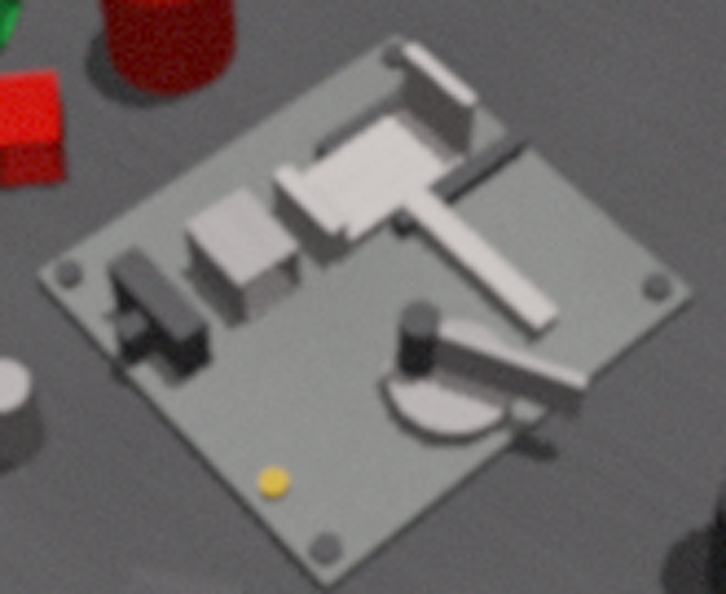

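```bash
cat >> h.py <<'E'
def fit():
    f=load('top0.npz'); g=load('scene0.npz')
    J=np.array([[135,125],[135,-125],[-135,125],[-135,-125]])/1e3
    out=[]
    for F,o,px in((f,(225,155),[(132,34),(532,125),(28,467),(438,562)]),(g,(195,135),[(328,588),(38,273),(693,292),(395,35)])):
        W=np.array([pix2w(F,o[0]+a/4.4,o[1]+b/4.4,.012)[:2] for a,b in px])
        M=J-J.mean(0);N=W-W.mean(0)
        th=np.arctan2((M[:,0]*N[:,1]-M[:,1]*N[:,0]).sum(),(M*N).sum())
        R=np.array([[np.cos(th),-np.sin(th)],[np.sin(th),np.cos(th)]])
        out.append((W.mean(0),th,1e3*(N-M@R.T)))
    return out
E
python3 -c "
from h import *
f=load('top0.npz');g=load('scene0.npz')
np.set_printoptions(precision=4,suppress=True)
o=fit()
for a in o: print(a)
t=(o[0][0]+o[1][0])/2;th=(o[0][1]+o[1][1])/2
print('pose',t,th)
R=np.array([[np.cos(th),-np.sin(th)],[np.sin(th),np.cos(th)]])
def j(F,off,a,b,h): return ((pix2w(F,off[0]+a/4.4,off[1]+b/4.4,h/1e3)[:2]-t)@R)*1e3
T=(225,155);S=(195,135)
for n,F,off,a,b,h in [('stud',f,T,223,76,18),('studS',g,S,273,482,18),('hub',f,T,190,222,73),('hubS',g,S,419,315,73),('bladeend top',f,T,33,260,71),('bladeendS top',g,S,582,382,71),
('tab rear top L',f,T,283,464,77),('tab rear top R',f,T,373,481,77),('tabS rearL',g,S,474,100,77),('tabS rearR',g,S,412,44,77),('armfrontend',f,T,118,328,28),('nose front L',f,T,321,287,46),('nose front R',f,T,409,306,46),
('tube FL',f,T,350,184,52),('tube FR',f,T,434,207,52),('tube RL',f,T,333,248,52),('tube RR',f,T,415,270,52)]:
  print(n,j(F,off,a,b,h))
for n,F,u,v,h in [('tub',f,372,250,95),('tin',f,184,211,90),('bar',f,327,149,60),('angle',f,274,141,50),('tubS',g,232,121,95),('tinS',g,376,245,90)]:
  p=pix2w(F,u,v,h/1e3);print(n,p,(p[:2]-t)@R*1e3)
"
```

```text
(array([ 0.5754, -0.0059]), np.float64(-0.20245655907128057), array([[-2.4818, -1.2171],
       [-1.2377,  1.742 ],
       [ 1.6597, -1.5324],
       [ 2.0597,  1.0075]]))
(array([ 0.5777, -0.0008]), np.float64(-0.20422169877848836), array([[-0.7052, -0.294 ],
       [-1.7557,  1.1739],
       [ 0.7554, -1.3945],
       [ 1.7055,  0.5146]]))
pose [ 0.5766 -0.0033] -0.20333912892488448
stud [118.508   61.4841]
studS [119.7849  66.1238]
hub [22.4308 59.8607]
hubS [19.6258 64.5738]
bladeend top [-18.5836 141.5434]
bladeendS top [-16.1024 146.1577]
tab rear top L [-98.6855 -21.5361]
tab rear top R [-96.5863 -72.6491]
tabS rearL [-95.0231 -16.7707]
tabS rearR [-96.2313 -68.7066]
armfrontend [-43.0286  87.5999]
nose front L [  5.6939 -22.0621]
nose front R [  6.4727 -74.1545]
tube FL [ 67.3027 -25.0061]
tube FR [ 65.2677 -75.3635]
tube RL [ 28.7296 -23.5557]
tube RR [ 27.0202 -72.4892]
tub [ 0.5056 -0.2044  0.095 ] [ -28.8894 -211.2316]
tin [0.5899 0.2564 0.09  ] [-39.4287 257.0439]
bar [ 0.7613 -0.0963  0.06  ] [199.7301 -53.7482]
angle [0.7809 0.0398 0.05  ] [191.4391  83.4884]
tubS [ 0.5046 -0.201   0.095 ] [ -30.6025 -208.1323]
tinS [0.586  0.2579 0.09  ] [-43.543  257.7488]
```

The things that could be taken for the tube, in the top view, are the grey block at (312,206) on the plate between nose and stop, brown at (384,158), red at (373,208) and green at (409,229). The tube is the grey one. The cam blade runs from the hub at about (267,205) to its end at (232,214), which is about 2.0 rad. The slide is at about -8 mm.

```bash
cat >> h.py <<'E'
T0=np.array([.5766,-.0033]);TH=-.2033
RJ=np.array([[np.cos(TH),-np.sin(TH)],[np.sin(TH),np.cos(TH)]])
def jp(p): return (np.asarray(p)[:2]-T0)@RJ*1e3
def delta(obs,jx,jy,h):
    from scipy.spatial.transform import Rotation as Ro
    w=np.r_[T0+RJ@np.array([jx,jy])/1e3,h/1e3]
    R=Ro.from_euler('xyz',obs['eef_rot']).as_matrix()
    return R.T@(w-obs['tool_pos'])*100
def arc(th,r=68):
    n=np.array([-np.sin(th),np.cos(th)]);u=np.array([np.cos(th),np.sin(th)])
    s=11*abs(n[0])+14.5*abs(n[1])
    return np.array([20,65])+r*u+(4+s)*n
E
python3 -c "
from h import *
from cell import robot
np.set_printoptions(precision=2,suppress=True)
o=robot.get_obs();print(jp(o['tool_pos']),delta(o,-44,112,150))
for t in np.arange(2.2,-.21,-.2): print(round(t,1),arc(t))
"
```

```text
[-488.58  531.84] [-49.11 -36.42   8.11]
2.2 [-37.34 107.37]
2.0 [-26.52 118.49]
1.8 [-12.99 127.13]
1.6 [  2.6  132.52]
1.4 [ 14.51 134.95]
1.2 [ 26.46 135.45]
1.0 [ 38.99 133.62]
0.8 [ 51.6 129.1]
0.6 [ 63.6 121.7]
0.4 [ 74.21 111.41]
0.2 [82.59 98.5 ]
-0.0 [88.  83.5]
-0.2 [90.7  71.48]
```

>>> carry_out(slide=[[-3.3, -2.4, 0.5], [-6.6, -4.9, 1], [-9.9, -7.3, 1.5], [-13.2, -9.8, 1.5], [-16.5, -12.2, 1.5]], yaw=[-0.03, -0.06, -0.09, -0.118, -0.118], grip=[1, 1, 1, 1, 1])

```text
clock: 0.52
tool_pos: [0.3241, 0.4464, 0.2156]
eef_rot: [-3.14, -0.0, 2.94]
wrist_force: [1.3, -0.5, 0.4]
finger_gap: 0.0253
```

```bash
cat > s.py <<'E'
import sys
from h import *
from cell import robot
np.set_printoptions(precision=2,suppress=True)
o=robot.get_obs();print(o['clock'],'jig',jp(o['tool_pos']),o['tool_pos']*1e3,'yaw',o['eef_rot'],'F',o['wrist_force'],o['finger_gap'])
print(o['joint_positions'])
a=list(map(float,sys.argv[1:]))
if a: print('delta',delta(o,*a))
E
python3 s.py -44 112 150
```

```text
0.5167 jig [-338.15  389.49] [324.06 446.44 215.58] yaw [-3.14 -0.    2.94] F [ 1.34 -0.47  0.41] 0.025260774866483607
[-1.13  0.14  0.12  1.73 -0.02  1.27  0.36]
delta [-29.38 -27.78   6.58]
```

>>> carry_out(slide=[[-2.8, -2.8, 0.5], [-5.6, -5.6, 1], [-8.4, -8.4, 1.5], [-11.2, -11.2, 1.5], [-14, -14, 1.5]], yaw=[0, 0, 0, 0, 0], grip=[1, 1, 1, 1, 1])

```text
clock: 0.93
tool_pos: [0.4327, 0.2812, 0.2009]
eef_rot: [-3.141, -0.001, 2.938]
wrist_force: [1.3, 0.2, 0.4]
finger_gap: 0.0003
```

>>> carry_out(slide=[[-2.8, -2.8, 0.5], [-5.6, -5.6, 1], [-8.4, -8.4, 2], [-11.2, -11.2, 3], [-13, -13, 4]], yaw=[0, 0, 0, 0, 0], grip=[1, 1, 1, 1, 1])

```text
clock: 1.35
tool_pos: [0.5348, 0.1253, 0.161]
eef_rot: [-3.141, 0.001, 2.934]
wrist_force: [0.3, -0.0, -0.7]
finger_gap: -0.0003
```

>>> carry_out(slide=[[0, 0, 0], [0, 0, 0], [0, 0, 0], [0, 0, 0], [0, 0, 0]], yaw=[0, 0, 0, 0, 0], grip=[1, 1, 1, 1, 1])

```text
clock: 1.77
tool_pos: [0.5329, 0.1311, 0.1616]
eef_rot: [3.141, 0.0, 2.94]
wrist_force: [-0.5, -0.3, 0.1]
finger_gap: 0.0004
```

```bash
python3 s.py -44 112 150; python3 -c "
from h import *
from cell import viewer
for n in ('top','scene'):
    f=viewer.grab_frame(n);np.savez(n+'1.npz',**f)
    crop(f,*((205,135,170,160) if n=='top' else (195,65,190,190)),3.4 if n=='top' else 3.1,f'pics/{n}1.png')"
```

```text
1.7667 jig [-69.94 122.79] [532.89 131.08 161.61] yaw [3.14 0.   2.94] F [-0.53 -0.28  0.12] 0.00035521739929314516
[-0.7   0.18  0.42  1.82 -0.08  1.15  1.12]
delta [-2.59 -1.08  1.16]
```

View pics/top1.png

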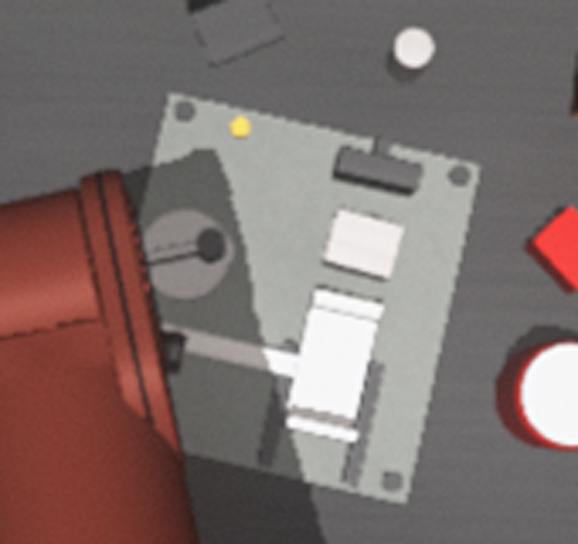

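View pics/scene1.png

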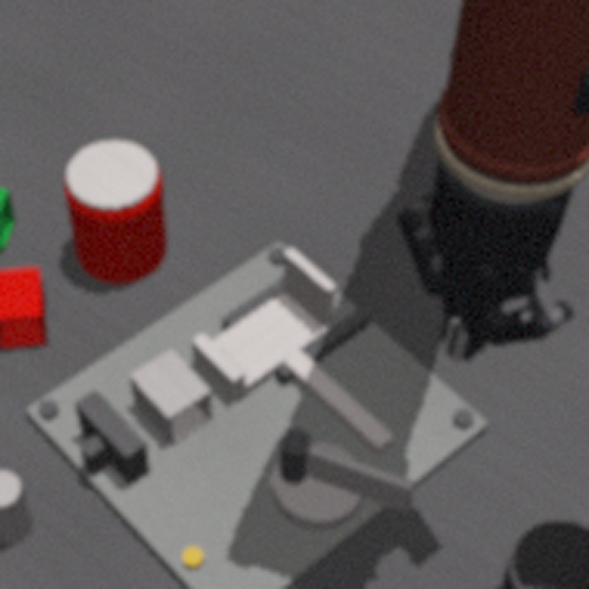

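```bash
python3 -c "
from h import *
f=load('scene1.npz');p=[.5329,.1311,.1616];u=w2pix(f,p);print(u,(u-[195,65])*3.1)
K=f['range_z']
crop(f,320,130,70,70,8,'pics/z.png')
print((u-[320,130])*8)
"
```

```text
[342.82302603 177.77065892] [458.25138069 349.58904264]
[182.58420823 382.16527134]
```

View pics/z.png

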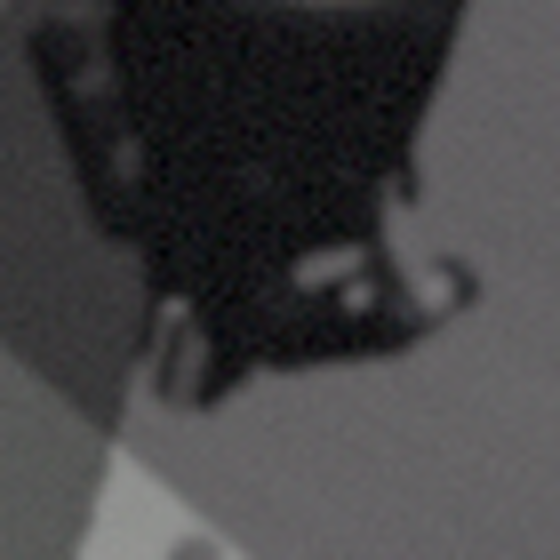

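```bash
python3 -c "
from h import *
np.set_printoptions(precision=0,suppress=True,linewidth=150)
f=load('scene1.npz');K,V=f['intrinsics'],f['view']
v,u=np.mgrid[0:420,0:560];z=f['range_z']
P=(np.stack([u,v,np.ones_like(u)],-1).reshape(-1,3)@np.linalg.inv(K).T)*z.reshape(-1,1)
W=(P-V[:3,3])@V[:3,:3]
W=W[z.ravel()>0]
p=np.array([.5329,.1311,.1616])
L=W-p; L=np.c_[L[:,:2]@RJ,L[:,2]]*1e3
for lo in range(-10,120,10):
    m=(L[:,2]>lo)&(L[:,2]<=lo+10)&(np.hypot(L[:,0],L[:,1])<110)
    if m.sum()>3: print(lo,m.sum(),L[m].min(0)[:2],L[m].max(0)[:2])
"
```

```text
0 15 [  6. -10.] [12. 10.]
10 42 [ -6. -13.] [12. 15.]
20 47 [ -4. -14.] [12. 15.]
30 32 [  4. -11.] [12. 14.]
40 62 [  3. -32.] [15. 33.]
50 148 [-11. -43.] [14. 38.]
60 111 [-11. -46.] [18. 47.]
70 133 [ -3. -55.] [18. 54.]
80 195 [-11. -60.] [19. 62.]
90 258 [-12. -60.] [21. 62.]
100 142 [ -6. -45.] [21. 50.]
110 66 [ -9. -40.] [12. 43.]
```

```bash
sed -i 's/T0=.*;TH/T0=np.array([.577,-.002]);TH/' h.py; python3 s.py -44 112 44; python3 -c "
from h import *
np.set_printoptions(precision=1,suppress=True)
for t in np.arange(2.2,-.21,-.1): print(round(t,1),arc(t)-[-44,112])"
```

```text
1.8667 jig [-69.85 121.07] [533.04 130.68 161.63] yaw [3.14 0.   2.94] F [-0.73 -0.45 -0.8 ] 3.387863345220265e-05
[-0.7   0.18  0.42  1.82 -0.08  1.15  1.12]
delta [-2.58 -0.92 11.76]
2.2 [ 6.7 -4.6]
2.1 [11.7  1.2]
2.0 [17.5  6.5]
1.9 [23.9 11.2]
1.8 [31.  15.1]
1.7 [38.6 18.3]
1.6 [46.6 20.5]
1.5 [52.9 22. ]
1.4 [58.5 23. ]
1.3 [64.4 23.5]
1.2 [70.5 23.4]
1.1 [76.7 22.8]
1.0 [83.  21.6]
0.9 [89.3 19.7]
0.8 [95.6 17.1]
0.7 [101.7  13.8]
0.6 [107.6   9.7]
0.5 [113.1   4.9]
0.4 [118.2  -0.6]
0.3 [122.7  -6.7]
0.2 [126.6 -13.5]
0.1 [129.7 -20.8]
-0.0 [132.  -28.5]
-0.1 [133.6 -34.4]
-0.2 [134.7 -40.5]
```

>>> carry_out(slide=[[-2.6, -0.9, 2], [-2.6, -0.9, 5], [-2.6, -0.9, 8], [-2.6, -0.9, 10], [-2.6, -0.9, 11.8]], yaw=[0, 0, 0, 0, 0], grip=[1, 1, 1, 1, 1])

```text
clock: 2.28
tool_pos: [0.5561, 0.1159, 0.0417]
eef_rot: [-3.141, -0.001, 2.939]
wrist_force: [-1.0, -0.2, -0.7]
finger_gap: -0.0003
```

>>> carry_out(slide=[[0, 0, 0], [0, 0, 0], [0, 0, 0], [0, 0, 0], [0, 0, 0]], yaw=[0, 0, 0, 0, 0], grip=[1, 1, 1, 1, 1])

```text
clock: 2.7
tool_pos: [0.5578, 0.1159, 0.0447]
eef_rot: [3.14, 0.002, 2.938]
wrist_force: [0.3, -0.2, -0.2]
finger_gap: -0.0
```

```bash
python3 s.py -44 112 44
```

```text
2.7 jig [-42.64 111.59] [557.77 115.9   44.74] yaw [3.14 0.   2.94] F [ 0.29 -0.16 -0.2 ] -3.2430599537340517e-06
[-0.63  0.36  0.41  1.88 -0.18  0.93  1.23]
delta [0.14 0.04 0.07]
```

>>> carry_out(slide=[[-0.8, 0.3, 0], [-1.6, 0.65, 0], [-2.25, 1.1, 0], [-2.95, 1.5, 0], [-3.7, 1.8, 0]], yaw=[0, 0, 0, 0, 0], grip=[1, 1, 1, 1, 1])

```text
clock: 3.12
tool_pos: [0.5959, 0.1245, 0.0428]
eef_rot: [-3.139, -0.004, 2.937]
wrist_force: [-8.7, -5.4, 3.9]
finger_gap: -0.0001
```

```bash
python3 s.py;  python3 -c "
from h import *
from cell import viewer
for n in ('scene',):
    f=viewer.grab_frame(n);np.savez(n+'1.npz',**f)
    crop(f,*((205,135,170,160) if n=='top' else (195,85,190,190)),3.1,f'pics/{n}2.png')"
```

```text
3.1167 jig [ -7.   127.76] [595.94 124.54  42.8 ] yaw [-3.14 -0.    2.94] F [-8.71 -5.4   3.87] -9.008236213621412e-05
[-0.61  0.44  0.41  1.78 -0.2   0.97  1.25]
```

View pics/scene2.png

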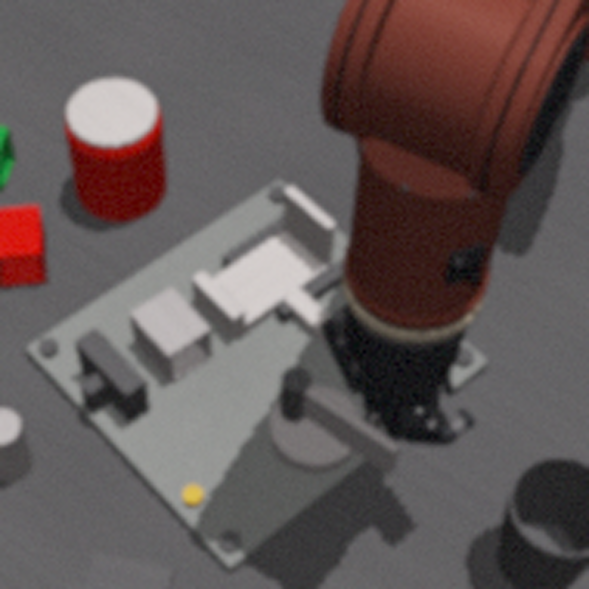

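>>> carry_out(slide=[[-0.8, 0.22, 0], [-1.43, 0.37, 0], [-2.0, 0.47, 0], [-2.6, 0.52, 0], [-3.2, 0.51, 0]], yaw=[0, 0, 0, 0, 0], grip=[1, 1, 1, 1, 1])

```text
clock: 3.58
tool_pos: [0.6269, 0.1235, 0.0419]
eef_rot: [-3.139, -0.007, 2.937]
wrist_force: [-11.4, -1.4, 2.6]
finger_gap: 0.0001
```

>>> carry_out(slide=[[-0.6, -0.06, 0], [-1.25, -0.18, 0], [-1.9, -0.37, 0], [-2.5, -0.63, 0], [-3.1, -0.96, 0]], yaw=[0, 0, 0, 0, 0], grip=[1, 1, 1, 1, 1])

```text
clock: 4.0
tool_pos: [0.6549, 0.1099, 0.0416]
eef_rot: [-3.141, -0.008, 2.939]
wrist_force: [-11.8, 4.0, 1.3]
finger_gap: -0.0004
```

```bash
python3 s.py;  python3 -c "
from h import *
from cell import viewer
for n in ('scene',):
    f=viewer.grab_frame(n);np.savez(n+'1.npz',**f)
    crop(f,*((205,135,170,160) if n=='top' else (195,85,190,190)),3.1,f'pics/{n}3.png')"
```

```text
4.0 jig [ 53.71 125.35] [654.91 109.92  41.64] yaw [-3.14 -0.01  2.94] F [-11.8    3.98   1.35] -0.00038390983936126364
[-0.53  0.54  0.4   1.63 -0.24  1.03  1.31]
```

View pics/scene3.png

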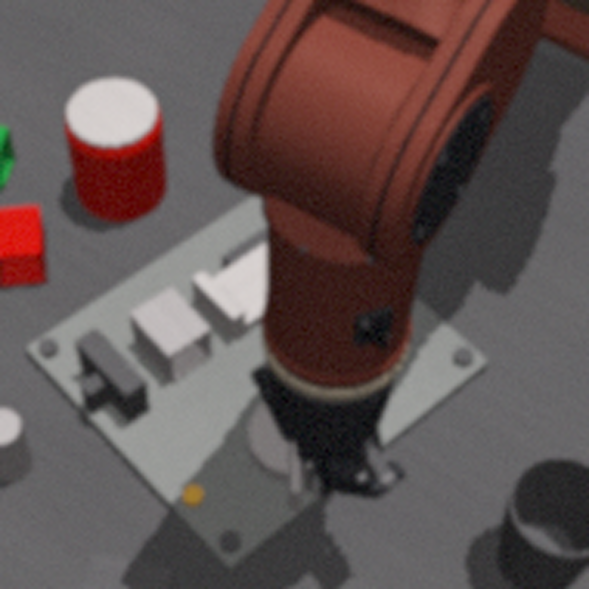

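>>> carry_out(slide=[[-0.6, -0.41, 0], [-1.15, -0.89, 0], [-1.65, -1.44, 0], [-2.1, -2.05, 0], [-2.5, -2.73, 0]], yaw=[0, 0, 0, 0, 0], grip=[1, 1, 1, 1, 1])

```text
clock: 4.47
tool_pos: [0.6748, 0.0803, 0.0419]
eef_rot: [3.139, -0.006, 2.941]
wrist_force: [-8.3, 8.3, 0.4]
finger_gap: -0.0003
```

>>> carry_out(slide=[[-0.3, -0.75, 0], [-0.5, -1.4, 0], [-0.5, -1.5, 0], [-0.5, -1.5, 0], [-0.5, -1.5, 0]], yaw=[0, 0, 0, 0, 0], grip=[1, 1, 1, 1, 1])

```text
clock: 4.88
tool_pos: [0.6782, 0.0634, 0.0425]
eef_rot: [3.14, -0.002, 2.939]
wrist_force: [-2.7, 4.1, -1.9]
finger_gap: -0.0002
```

```bash
python3 s.py;  python3 -c "
from h import *
from cell import viewer
for n in ('scene','top'):
    f=viewer.grab_frame(n);np.savez(n+'1.npz',**f)
    crop(f,*((205,135,170,160) if n=='top' else (195,85,190,190)),3.1,f'pics/{n}4.png')"
```

```text
4.8833 jig [85.89 84.46] [678.17  63.38  42.5 ] yaw [ 3.14 -0.    2.94] F [-2.74  4.09 -1.9 ] -0.00023713028276006802
[-0.45  0.57  0.41  1.59 -0.25  1.04  1.39]
```

View pics/scene4.png

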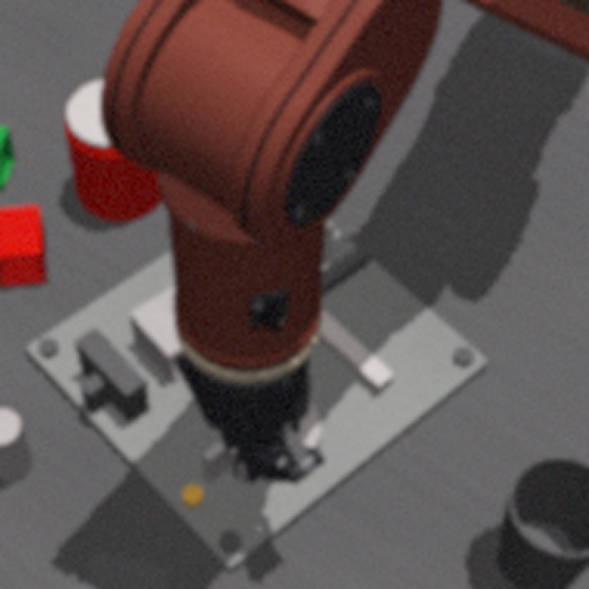

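View pics/top4.png

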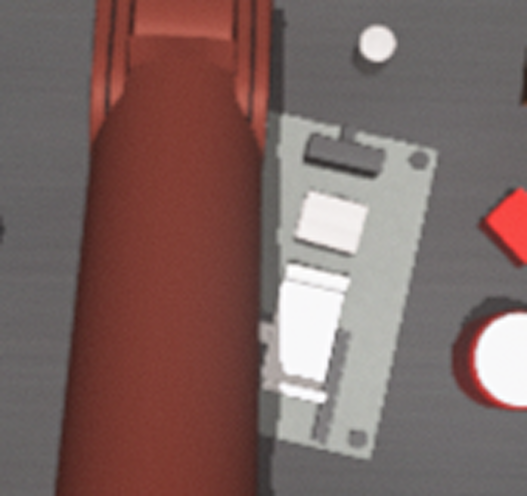

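>>> carry_out(slide=[[0, 0.7, 0], [0, 1.5, 0], [0, 1.5, -3], [0, 1.5, -7], [0, 1.5, -11]], yaw=[0, 0, 0, 0, 0], grip=[1, 1, 1, 1, 1])

```text
clock: 5.4
tool_pos: [0.6813, 0.0765, 0.1538]
eef_rot: [-3.14, -0.002, 2.938]
wrist_force: [0.9, 0.1, 0.6]
finger_gap: 0.0002
```

>>> carry_out(slide=[[3.5, -2, -1], [7, -4, -2], [10.5, -6, -2], [14, -8, -2], [17.5, -10, -2]], yaw=[0, 0, 0, 0, 0], grip=[1, 1, 1, 1, 1])

```text
clock: 5.82
tool_pos: [0.489, 0.0132, 0.1737]
eef_rot: [3.141, 0.001, 2.938]
wrist_force: [-0.3, 0.0, 1.3]
finger_gap: 0.0001
```

```bash
python3 s.py -124 -45 150;  python3 -c "
from h import *
from cell import viewer
for n in ('scene',):
    f=viewer.grab_frame(n);np.savez(n+'1.npz',**f)
    crop(f,*((205,135,170,160) if n=='top' else (195,85,190,190)),3.1,f'pics/{n}5.png')"
```

```text
5.8167 jig [-89.23  -2.9 ] [489.02  13.18 173.69] yaw [3.14 0.   2.94] F [-0.29  0.02  1.26] 0.0001110250382251105
[-0.58  0.03  0.47  1.94 -0.02  1.17  1.27]
delta [ 3.48 -4.21  2.36]
```

View pics/scene5.png

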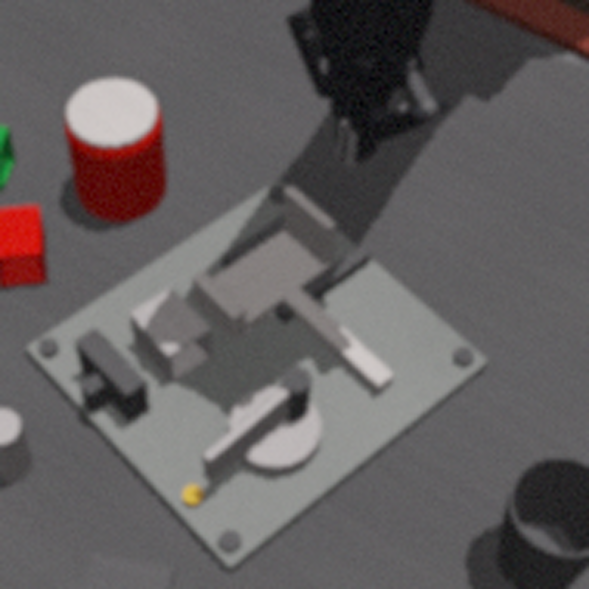

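```bash
python3 -c "
from h import *
f=load('scene1.npz')
e=jp(pix2w(f,195+209/3.1,85+460/3.1,.071));h=jp(pix2w(f,195+297/3.1,85+375/3.1,.073));print(e,h,np.arctan2(e[1]-h[1],e[0]-h[0]), np.arctan2(e[1]-65,e[0]-20))
for s in ((332,232),(288,187)): print(jp(pix2w(f,195+s[0]/3.1,85+s[1]/3.1,.077)))
"
```

```text
[109.45341237  73.37593269] [17.39249059 62.83043911] 0.1140519662088495 0.09336236539467753
[-89.56951351 -14.40475607]
[-94.31561878 -70.48751948]
```

>>> carry_out(slide=[[1.2, -1.4, 0.5], [2.4, -2.8, 1], [3.5, -4.2, 1.5], [3.5, -4.2, 2.4], [3.5, -4.2, 2.4]], yaw=[0, 0, 0, 0, 0], grip=[1, 1, 1, 1, 1])

```text
clock: 6.28
tool_pos: [0.4469, -0.0209, 0.1487]
eef_rot: [3.141, -0.0, 2.937]
wrist_force: [0.4, -0.0, 0.4]
finger_gap: 0.0
```

>>> carry_out(slide=[[0, 0, 0], [0, 0, 0], [0, 0, 0], [0, 0, 0], [0, 0, 0]], yaw=[0, 0, 0, 0, 0], grip=[1, 1, 1, 1, 1])

```text
clock: 6.7
tool_pos: [0.4474, -0.0206, 0.1495]
eef_rot: [-3.141, 0.0, 2.938]
wrist_force: [-0.0, 1.1, -0.1]
finger_gap: -0.0004
```

```bash
python3 s.py -124 -45 50;  python3 -c "
from h import *
from cell import viewer
for n in ('scene',):
    f=viewer.grab_frame(n);np.savez(n+'1.npz',**f)
    crop(f,*((205,135,170,160) if n=='top' else (195,85,190,190)),3.1,f'pics/{n}6.png')"
```

```text
6.7 jig [-123.14  -44.42] [447.43 -20.64 149.5 ] yaw [-3.14  0.    2.94] F [-0.03  1.09 -0.06] -0.00037216891202168883
[-0.55 -0.04  0.49  2.06  0.02  1.12  1.3 ]
delta [ 0.09 -0.06  9.95]
```

View pics/scene6.png

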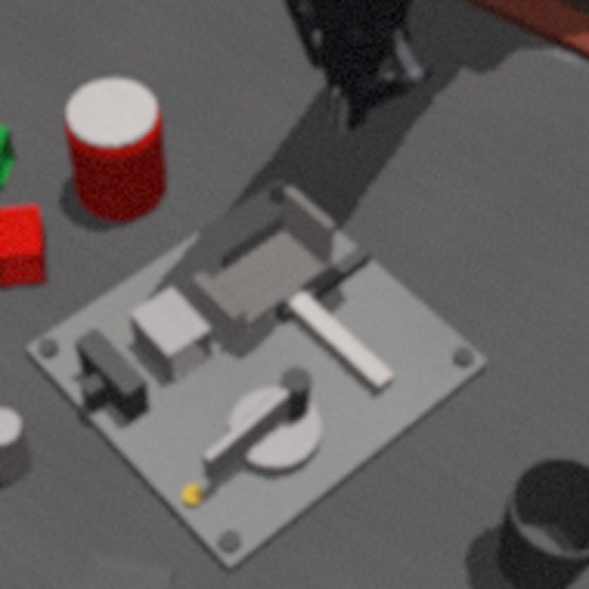

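>>> carry_out(slide=[[0, 0, 3], [0, 0, 6], [0, 0, 8], [0, 0, 9.5], [0, 0, 9.9]], yaw=[0, 0, 0, 0, 0], grip=[1, 1, 1, 1, 1])

```text
clock: 7.17
tool_pos: [0.4455, -0.021, 0.0482]
eef_rot: [-3.14, -0.003, 2.938]
wrist_force: [-0.1, -0.7, -0.3]
finger_gap: 0.0
```

>>> carry_out(slide=[[-0.6, 0, 0], [-1.2, 0, 0], [-1.8, 0, 0], [-2.4, 0, 0], [-3, 0, 0]], yaw=[0, 0, 0, 0, 0], grip=[1, 1, 1, 1, 1])

```text
clock: 7.58
tool_pos: [0.4773, -0.0269, 0.051]
eef_rot: [3.141, 0.0, 2.938]
wrist_force: [-4.5, 0.3, 4.4]
finger_gap: -0.0001
```

```bash
python3 s.py -124 -45 50;  python3 -c "
from h import *
from cell import viewer
for n in ('scene',):
    f=viewer.grab_frame(n);np.savez(n+'1.npz',**f)
    crop(f,*((205,135,170,160) if n=='top' else (195,85,190,190)),3.1,f'pics/{n}7.png')"
```

```text
7.5833 jig [-92.59 -44.51] [477.33 -26.9   51.04] yaw [3.14 0.   2.94] F [-4.5   0.32  4.43] -0.00011561326128883821
[-0.51  0.18  0.51  2.09 -0.11  0.9   1.44]
delta [ 3.14 -0.05  0.1 ]
```

View pics/scene7.png

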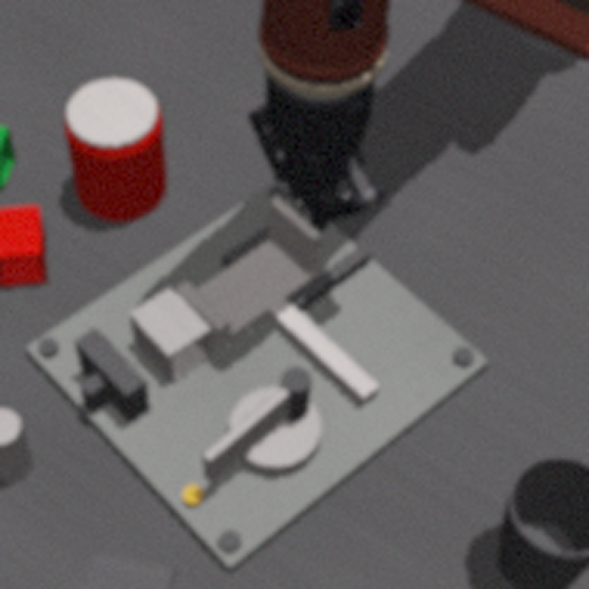

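>>> carry_out(slide=[[-0.5, 0, 0], [-1, 0, 0], [-1.5, 0, 0], [-2, 0, 0], [-2.5, 0, 0]], yaw=[0, 0, 0, 0, 0], grip=[1, 1, 1, 1, 1])

```text
clock: 8.05
tool_pos: [0.5009, -0.0321, 0.0504]
eef_rot: [-3.142, -0.001, 2.938]
wrist_force: [-5.5, 0.0, 3.4]
finger_gap: 0.0001
```

>>> carry_out(slide=[[-0.2, 0, 0], [-0.3, 0, 0], [-0.4, 0, 0], [-0.5, 0, 0], [-0.5, 0, 0]], yaw=[0, 0, 0, 0, 0], grip=[1, 1, 1, 1, 1])

```text
clock: 8.47
tool_pos: [0.5055, -0.033, 0.0503]
eef_rot: [-3.141, -0.001, 2.938]
wrist_force: [-3.7, 0.6, 3.6]
finger_gap: 0.0
```

```bash
python3 s.py;  python3 -c "
from h import *
from cell import viewer
for n in ('scene',):
    f=viewer.grab_frame(n);np.savez(n+'1.npz',**f)
    crop(f,*((205,135,170,160) if n=='top' else (195,85,190,190)),3.1,f'pics/{n}8.png')"
```

```text
8.4667 jig [-63.73 -44.81] [505.54 -33.02  50.29] yaw [-3.14 -0.    2.94] F [-3.7   0.62  3.64] 3.8469376739182515e-05
[-0.48  0.24  0.51  2.03 -0.15  0.91  1.48]
```

View pics/scene8.png

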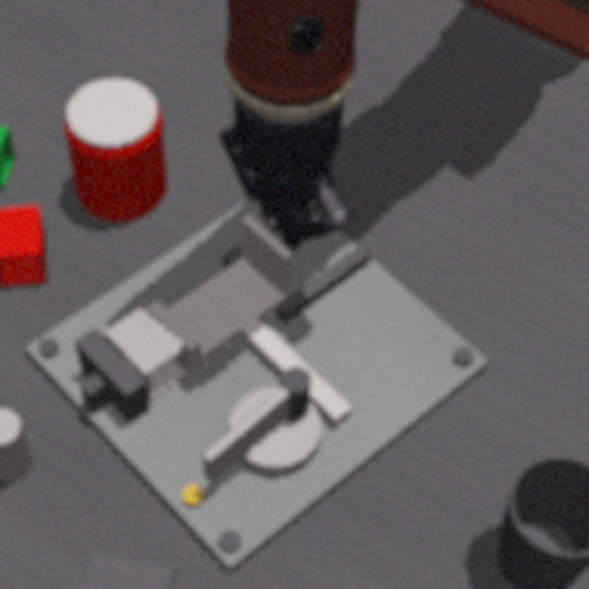

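Nearly home. I'll advance in 1 mm steps until the force rises.

>>> carry_out(slide=[[-0.1, 0, 0], [-0.2, 0, 0], [-0.3, 0, 0], [-0.3, 0, 0], [-0.3, 0, 0]], yaw=[0, 0, 0, 0, 0], grip=[1, 1, 1, 1, 1])

```text
clock: 8.93
tool_pos: [0.5084, -0.0336, 0.0503]
eef_rot: [-3.141, -0.001, 2.938]
wrist_force: [-4.2, 0.0, 3.3]
finger_gap: 0.0
```

>>> carry_out(slide=[[-0.1, 0, 0], [-0.2, 0, 0], [-0.2, 0, 0], [-0.2, 0, 0], [-0.2, 0, 0]], yaw=[0, 0, 0, 0, 0], grip=[1, 1, 1, 1, 1])

```text
clock: 9.35
tool_pos: [0.5084, -0.0337, 0.05]
eef_rot: [-3.141, -0.005, 2.938]
wrist_force: [-13.9, 1.5, 12.1]
finger_gap: -0.0
```

>>> carry_out(slide=[[-0.1, 0, 0], [-0.2, 0, 0], [-0.2, 0, 0], [-0.2, 0, 0], [-0.2, 0, 0]], yaw=[0, 0, 0, 0, 0], grip=[1, 1, 1, 1, 1])

```text
clock: 9.77
tool_pos: [0.5085, -0.0337, 0.0496]
eef_rot: [-3.142, -0.009, 2.938]
wrist_force: [-22.0, 3.4, 18.4]
finger_gap: 0.0002
```

```bash
python3 s.py;  python3 -c "
from h import *
from cell import viewer
for n in ('scene','top'):
    f=viewer.grab_frame(n);np.savez(n+'1.npz',**f)
    crop(f,*((235,155,120,120) if n=='top' else (195,135,130,110)),4.8,f'pics/{n}9.png')"
```

```text
9.7667 jig [-60.74 -44.86] [508.45 -33.67  49.65] yaw [-3.14 -0.01  2.94] F [-22.04   3.39  18.39] 0.00017700236684026156
[-0.47  0.25  0.51  2.02 -0.16  0.92  1.49]
```

View pics/scene9.png

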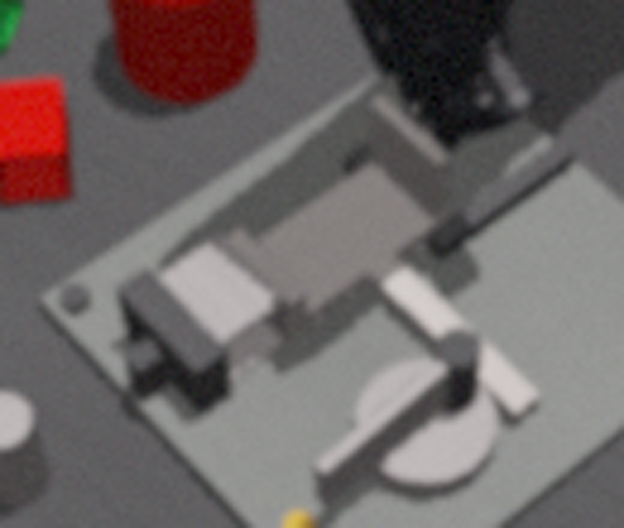

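View pics/top9.png

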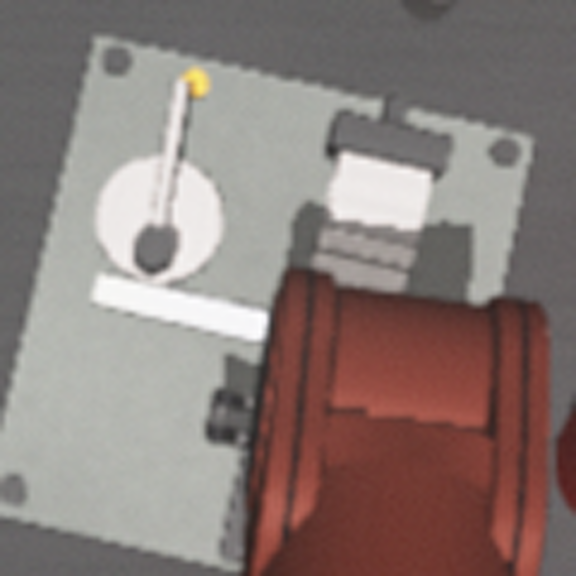

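>>> carry_out(slide=[[0.6, 0, 0], [1.5, 0, 0], [2.5, 0, 0], [2.8, 0, -2], [2.8, 0, -5]], yaw=[0, 0, 0, 0, 0], grip=[1, 1, 1, 1, 1])

```text
clock: 10.28
tool_pos: [0.4822, -0.0287, 0.0987]
eef_rot: [-3.14, -0.004, 2.938]
wrist_force: [0.6, 0.1, -0.4]
finger_gap: -0.0001
```

>>> carry_out(slide=[[0, 0, -3], [0, 0, -6], [0, 3, -8], [0, 6, -10], [0, 9, -10]], yaw=[0, 0, 0, 0, 0], grip=[1, 1, 1, 1, 1])

```text
clock: 10.7
tool_pos: [0.5055, 0.0606, 0.2049]
eef_rot: [3.137, 0.007, 2.936]
wrist_force: [1.6, 0.9, -0.2]
finger_gap: 0.0
```

>>> carry_out(slide=[[0, 3, 0], [0, 6, 0], [0, 9, 0], [0, 12, 0], [0, 12, 0]], yaw=[0, 0, 0, 0, 0], grip=[1, 1, 1, 1, 1])

```text
clock: 11.12
tool_pos: [0.5272, 0.1839, 0.2]
eef_rot: [3.139, 0.0, 2.945]
wrist_force: [-0.7, 0.3, -0.6]
finger_gap: -0.0002
```

```bash
python3 s.py;  python3 -c "
from h import *
from cell import viewer
for n in ('scene','top'):
    f=viewer.grab_frame(n);np.savez(n+'1.npz',**f)
    crop(f,*((225,155,130,135) if n=='top' else (195,135,165,135)),4.4,f'pics/{n}10.png')"
```

```text
11.1167 jig [-86.3  171.99] [527.2  183.87 199.99] yaw [3.14 0.   2.95] F [-0.68  0.28 -0.64] -0.00021790577827871918
[-0.74  0.17  0.36  1.75 -0.06  1.23  1.02]
```

View pics/scene10.png

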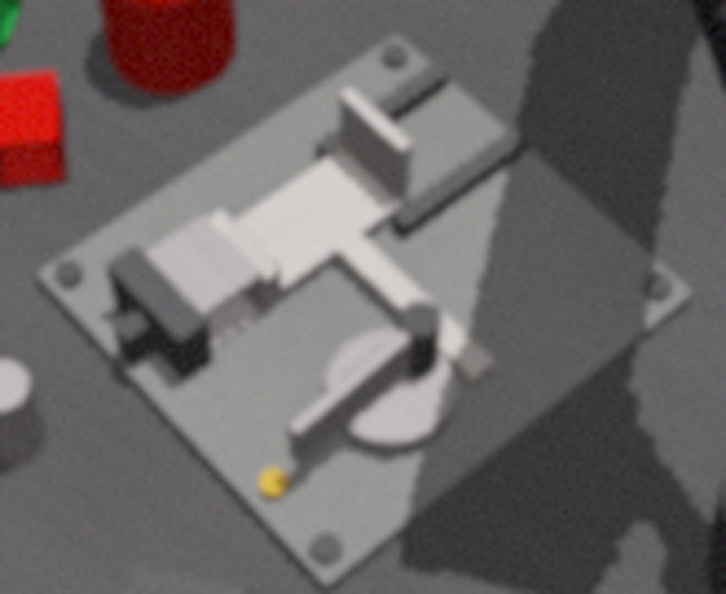

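View pics/top10.png

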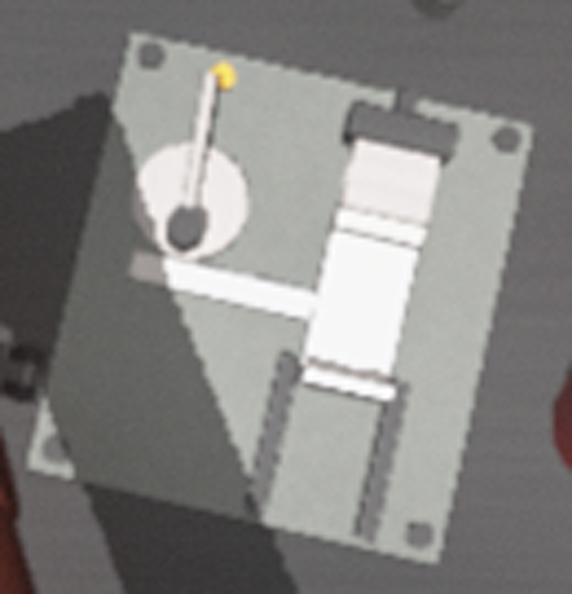

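```bash
python3 -c "
from h import *
np.set_printoptions(precision=1,suppress=True)
f=load('top1.npz');g=load('scene1.npz')
T=(225,155);S=(195,135)
def j(F,o,a,b,h): return jp(pix2w(F,o[0]+a/4.4,o[1]+b/4.4,h/1e3))
for r in [('tabL',f,T,303,381,77),('tabR',f,T,393,399,77),('tabSL',g,S,409,148,77),('tabSR',g,S,347,92,77),('noseL',f,T,341,206,46),('noseR',f,T,425,228,46),('tubeFL',f,T,356,142,52),('tubeFR',f,T,441,158,52),('tubeRL',f,T,342,207,52),('tubeRR',f,T,426,224,52),('blade',f,T,209,73,71),('bladeS',g,S,296,433,71),('hub',f,T,187,230,73),('hubS',g,S,420,316,73)]: print(r[0],j(*r[1:]))
"
python3 -c "
import cv2,numpy as np
from h import *
a=np.hstack([load('top0.npz')['img'][110:300,150:430],load('top1.npz')['img'][110:300,150:430]]);cv2.imwrite('pics/cmp.png',cv2.resize(a,None,fx=1.4,fy=1.4))"
```

```text
tabL [-51.2 -23.6]
tabR [-49.6 -75.1]
tabSL [-46. -17.]
tabSR [-46.2 -67.8]
noseL [ 54.2 -24.4]
noseR [ 52.8 -74.8]
tubeFL [ 91.9 -24.4]
tubeFR [ 94.  -74.6]
tubeRL [ 53.  -24.8]
tubeRR [ 54.4 -74.3]
blade [108.6  67.3]
bladeS [109.7  73.2]
hub [17.5 59.1]
hubS [19.5 64. ]
```

View pics/cmp.png

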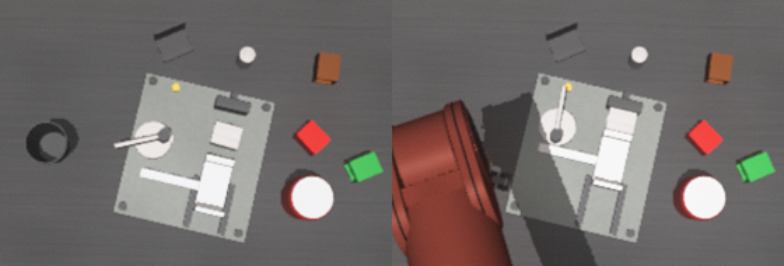

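```bash
python3 -c "
from cell import robot
print(robot.hand_in())"
```

```text
the job is handed in; nothing more can be done
None
```

The cam is at its low point, the slide is fully home with the tube up against the end stop, and the job is handed in. It took about 11 s of the 61 s, and hand-in gives no verdict.

**Cam:** I pushed the blade with shut fingers from about 2.0 rad to about 0.1 rad (0.09–0.11 in both cameras). The pictures showed no movement of the slide while I did this.

**Slide:** I pushed it forward by its tab until it stopped hard: the fingertips stayed put while the force rose to 22 N. The rear face of the tab then measured about -50 mm from the top camera and -46 mm from the scene camera (nominal -50). The nose measured about 53.5 mm from the top camera (nominal 55).

**Tube:** From the top camera it lies square and flat at about (73, -49) mm, between nose and stop. At x it must be between 70 and 79 mm, and at y between -62 and -28 mm.

**Bystanders:** The red tub, bar end and angle iron look unmoved in the before-and-after top views. The tin was hidden by the arm in the last picture, but the arm never came down near it.

**Disagreements:** The two cameras differ by about 5 mm, mostly across the jig. I averaged them for the jig's place, which was well within the tolerances.

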